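Seat the idler sleeve and hold the belt tensioner back

ROBOT

A 6-joint arm with a two-finger parallel gripper is mounted at the origin on the work surface; the furniture and walls round the work are solid. World frame = base frame: x ahead of the robot, y to its left, z up, the work surface at z = 0. Lengths are in mm, angles in degrees, forces in N, time in s.
With the tool pointing down it reaches from about 300 to 850 mm from the base axis. Payload 4.2 kg.
Tool frame: the origin (TCP) lies at the very end of the fingers, on their centre line; the grasp point (between the pads) lies 19 mm behind it (env.grasp_offset is the distance from the TCP to the grasp point, in mm); z points along the fingers, y is the line along which they close (so a half turn about z gives the same grasp; the last joint's range is limited). The gripper opens to 91 mm and grips with 3 to 60 N. Pads are 32 mm wide; open, the fingers measure 118 mm over their backs; the gripper's body (76 mm by 178 mm) begins 60 mm behind the grasp point.
Start: joints at [63.885, 18.312, 89.639, -0, 72.044, -1.146], TCP at [242.732, 521.272, 213.976] pointing down, gripper open.
Joint ranges: [-177.97, 177.97], [-48.28, 115.42], [12.27, 149.76], [-77.06, 257.06], [2.81, 150.46], [-146.56, 146.56]. Speed limits (degrees/s): [147.25, 147.25, 180, 180, 180, 180].

INTERFACE

Orientations are given as [roll, pitch, yaw] about the fixed x, y, z axes, in that order (R = Rz(yaw) Ry(pitch) Rx(roll)).
In Python, from workcell import env gives the robot as it stands. The module is installed in compiled form; this text tells all that it offers.
- The arm moves only by the tool send_rows, never from a script. Its argument "motion" is a list of rows, each an object of numbers: "tx", "ty", "tz": the shift along the tool's x, y, z in units of 500 mm (1.0 is 500 mm); "rx", "ry", "rz": the turn, a rotation vector about the tool's x, y, z in units of 30 degrees (1.0 is 30 degrees); "gripper": the closure, from -1 (fully open) to 1 (shut). In form: [{"tx": .., "ty": .., "tz": .., "rx": .., "ry": .., "rz": .., "gripper": ..}, ...]. A call has 1 to 12 rows; each row shifts and turns the commanded pose from where the row before left it, along the tool's axes as they then stand; what a row does not reach is not made up. A row lasts 1/8 s, in which the tool goes at most 62.5 mm and 10.7 degrees, less where a joint would pass 70% of its speed; a pose out of reach is approached as far as the arm can. A call with a number of a shift or a turn outside -1 to 1 is refused whole. A call with a gripper value outside its range is refused whole. The fingers move at their own pace and stop on an object; "grip_force" is the grip in N (left out, the last holds). Time passes only in rows, so rows that do not move let the fingers close. It gives the time, the measured TCP pose, the force, the opening and the grip force at its end, in the units of the state.
- env.state(): the state, without advancing time (a new reading comes with each control period).
- env.grab_frame(name): name is "side" or "top"; returns a dict with "frame" (480x640x3 uint8, red, green, blue), "vertical_fov" (degrees; the focal length in pixels is half the picture's height over the tangent of half this angle, whatever the lens; pixels are square), "cx", "cy" (the principal point, pixels), "k1" (the pictures are not rectified: a ray, as slopes to the right and down, at radius r is drawn at 1 + k1 r^2 times it, then the intrinsics apply), "rvec" (rotation vector, rad) and "tvec" (3), from world to camera coordinates, as OpenCV has them. Camera axes: x right, y down, z forward; pixel columns grow to the right and rows downward; lengths in mm; the calibration is good to about 2 mm. A picture is of the moment at which its call begins. There is no depth.
- env.job_done(): hands the job in; it is judged then, once.
The state is a dict: "time_s": time; "qpos": joint angles; "qvel": joint speeds; "effort": joint torques, N m; "ee_pos": TCP position; "ee_rot": TCP orientation; "force": force on the tool from outside, world axes, zero at the start; "torque": the same for the moment, N m; "gripper_width": finger opening in mm; "gripper_force": force on a finger pad.
Only numpy, scipy, OpenCV 4.12 (cv2) and the standard library are available. Lean on these libraries where they do the work, as an engineer would, in place of code of your own. Each camera call takes 0.05 s, during which the arm holds its last target. There are 200 camera calls.

TASK

I am about to slip a belt onto the blue tensioner stand. Stand the rusty pipe sleeve upright and centred on the narrow brass-topped post of the stand and let go of it; then push the yellow sprung arm back by its red post until its pawl has clicked and clearly a little farther, so that your gripper and not the pawl keeps it compressed. Finish while still holding the arm back like that, with the sleeve still on its post, and do not disturb the tin, cup, nut and bolt standing around.

Things in the scene. Friction and masses are not known exactly. Their poses are not given: they have to be found in the camera images.
- idler_sleeve: The idler sleeve: rusty steel pipe offcut standing upright and loose on the table, 43 mm outside diameter, 54 mm tall, 0.2 to 0.4 kg. Origin at the centre of its underside, z up along the pipe.
- sleeve_center (a point): Centre of the idler sleeve, on its axis half-way up (27 mm above its underside).
- tensioner_stand: Fixed blue stand; plate 220 x 380 x 12 mm. Origin on the table, z up, x away from the robot (turned up to 0.25 rad); the plate spans x -90 to 130, y -170 to 210 mm. On it at (x, y): brass-topped seat post (-10, 160), arm pivot (0, -110; its pin 68 mm tall), pulley of 68 mm diameter, 55 mm tall (85, 60); beyond the pivot the brass pawl slider and its guide, 36 mm tall, which work by themselves.
- seat_top (a point): Centre of the top face of the seat post: a flat brass pad of 32 mm diameter, 70 mm above the table (narrower than the sleeve, nothing but friction keeps the sleeve on it). Axes as the stand's.
- pivot (a point): A point on the vertical axis about which the yellow arm swings, 50 mm above the table.
- post_center (a point): Centre, on its axis half-way up (81 mm above the table), of the red upright round post at the free end of the yellow arm: 26 mm diameter (30 mm at its end collars), from 48 to 114 mm above the table plus a 4 mm screw head, 150 mm from the pivot axis. The yellow bar under it is 28 mm wide, its top 47 mm above the table.
- tensioner (a joint): Angle of the yellow arm about the pivot (rad). 0: sprung rest, arm along the stand's +y but leaning 0.35 rad towards its -x (the robot). Grows as the red post is pushed away from the robot (clockwise from above), stop at 0.60. Spring force at the post: 5 N at 0, 13 N at 0.60. The pawl clicks home by about 0.37 and would catch the arm there; beyond 0.42 only the pusher holds it.
- pawl (a joint): Outward travel of the brass pawl slider (m). 0 is home; it is lifted to about 0.008 by the tooth and snaps back to 0 at the click.
- grease_tin: Orange tin, 67 mm diameter, 60 mm tall, a loose bystander. It and the sleeve may swap places. Origin at the centre of its underside.
- rusty_cup: Rusty cup with rods, 70 mm diameter, 114 mm tall, a loose bystander. Origin at the centre of its underside.
- nut: Dark hexagon nut, 41 x 36 x 19 mm, a loose bystander. Origin at the centre of its underside.
- bolt: Rusty bolt standing on its head, 34 mm wide, 87 mm tall, a loose bystander. Origin at the centre of its underside.
Mind the look-alikes: they are no part of the job. There is more than one size of the idler_sleeve; the job needs the larger.

How it is judged:
By the outcome, as a careful person would: the job done as asked, in the order asked, and still so for the second after the job is handed in, while the arm keeps its last pose, push and grip.
It also fails if it takes over 56 s, if anything falls off the work surface, if the arm or the gripper's body presses on something with over 40 N, if the wrist force passes 120 N, or if a joint passes its speed limit or range.

## Working session

There is one attempt and no reset: what is moved stays moved. The work goes in short steps, Python scripts to look and compute and a tool call to move; the robot and the scene stay as the last step left them, time stands still between calls to the robot, and variables do not carry over. Pictures are saved under pics/ and viewed, at most 10 in all, crops included, and the job is handed in when it is done.

Besides the shell and the picture viewer there is one more tool, called after "Call:" as name(argument=value, ...), one argument or row to a line, values as JSON. send_rows: Moves the arm, as the interface text tells. Shifts and turns lie within -1 to 1; 1 stands for 500 mm of shift or 30 degrees of turn. Its arguments: {"type":"object","properties":{"motion":{"type":"array"},"grip_force":{"type":"number"}},"required":["motion"]}

```bash
mkdir -p pics; cat > h.py <<'E'
import numpy as np, cv2, sys, pickle
from workcell import env
from scipy.spatial.transform import Rotation as R
def grab(n,tag):
    d=env.grab_frame(n); cv2.imwrite(f'pics/{tag}.png',d['frame'][:,:,::-1]); pickle.dump(d,open(f'pics/{tag}.pkl','wb')); return d
def load(tag): return pickle.load(open(f'pics/{tag}.pkl','rb'))
def K(d):
    f=240/np.tan(np.radians(d['vertical_fov']/2)); return np.array([[f,0,d['cx']],[0,f,d['cy']],[0,0,1]]),np.array([d['k1'],0,0,0,0.])
def pix2z(d,u,v,z):
    k,c=K(d); p=cv2.undistortPoints(np.array([[[u,v]]],float),k,c)[0,0]
    Rm=cv2.Rodrigues(np.array(d['rvec'],float))[0]; t=np.array(d['tvec'],float).ravel()
    o=-Rm.T@t; r=Rm.T@np.array([p[0],p[1],1]); return o+r*(z-o[2])/r[2]
def proj(d,P):
    k,c=K(d); return cv2.projectPoints(np.array(P,float).reshape(-1,3),np.array(d['rvec'],float),np.array(d['tvec'],float),k,c)[0][:,0]
E
python3 - <<'E'
from h import *
for n in('side','top'):
    d=grab(n,n+'0'); Rm=cv2.Rodrigues(np.array(d['rvec'],float))[0]; print(n,-Rm.T@np.array(d['tvec']).ravel(),Rm[2],d['vertical_fov'],d['k1'])
print(env.state(),env.grasp_offset)
E
```

```text
side [  192.38004482 -1162.11416942  1014.1541615 ] [ 0.20884899  0.77800261 -0.59253188] 43.04812952772565 0.045099433046077726
top [ 270.56744628   61.70709277 1396.08152852] [ 0.19446249  0.00708052 -0.9808844 ] 57.296435440770004 -0.04897501901030997
{'time_s': 0.1, 'qpos': array([ 6.38850245e+01,  1.83464356e+01,  8.96957455e+01,  1.13555399e-04,
        7.20451951e+01, -1.14767552e+00]), 'qvel': array([-0.06687918, -0.02445257, -0.11328235, -0.04168316, -0.01584304,
        0.0816571 ]), 'effort': array([ 6.63757728e-04, -4.13331413e+01, -2.32511401e+01,  7.27775018e-02,
        4.21353767e-02, -7.09343249e-05]), 'ee_pos': array([242.53346784, 520.87253083, 213.24469832]), 'ee_rot': array([-1.79912644e+02, -1.85803936e-03,  1.55032664e+02]), 'force': array([-0.20789171, -0.31396657,  0.29887974]), 'torque': array([ 0.00682428,  0.00855425, -0.00277957]), 'gripper_force': 0.0, 'gripper_width': 91.06440064256897} 18.8
```

View pics/top0.png

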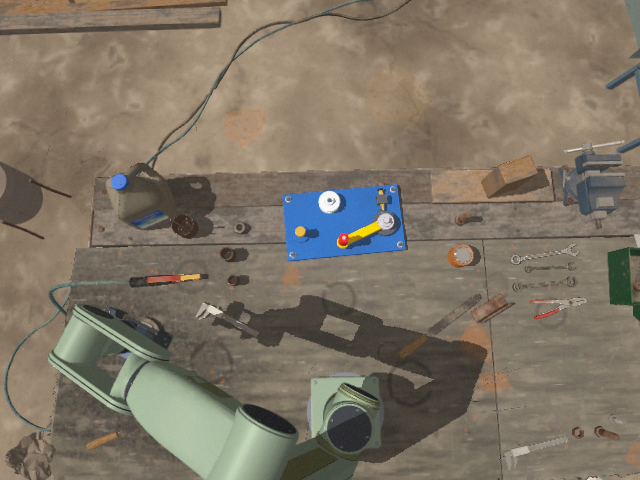

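View pics/side0.png

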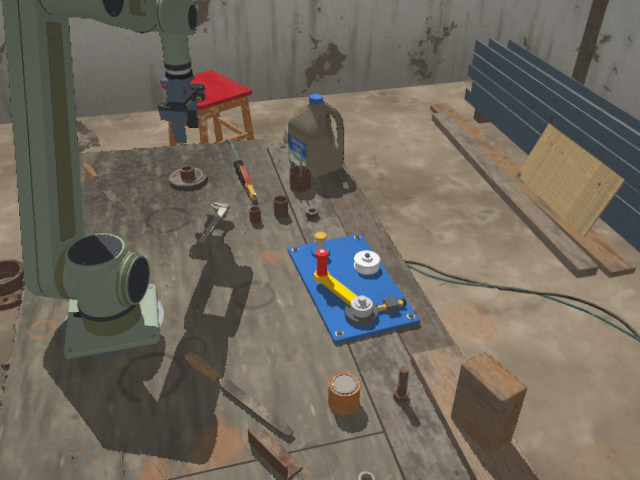

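The top view shows two candidate pipes at about (228,254), the larger, and (236,281), the smaller. The stand is around (345,220), the red post at (343,240) and the brass seat at (301,232). I'll enlarge both views.

```bash
python3 - <<'E'
import cv2
a=cv2.imread('pics/top0.png')[180:300,205:415]; a=cv2.resize(a,None,fx=3.8,fy=3.8,interpolation=cv2.INTER_CUBIC); cv2.imwrite('pics/tc.png',a)
a=cv2.imread('pics/side0.png')[185:345,235:435]; a=cv2.resize(a,None,fx=3.7,fy=3.7,interpolation=cv2.INTER_CUBIC); cv2.imwrite('pics/sc.png',a)
E
```

```text
(no output)
```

View pics/tc.png

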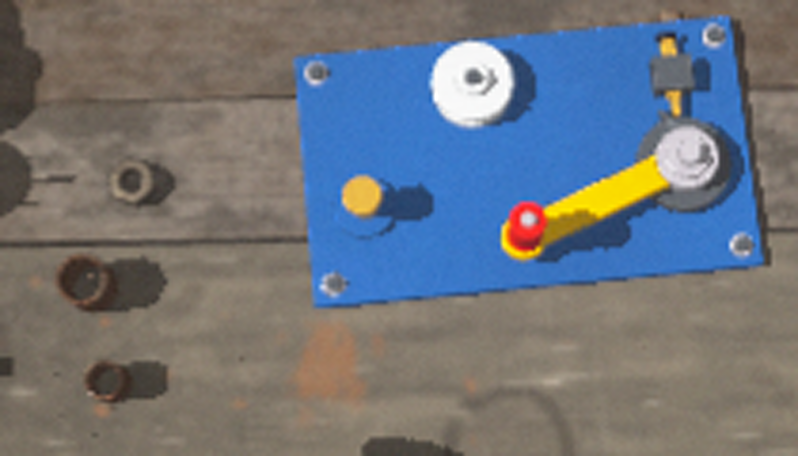

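View pics/sc.png

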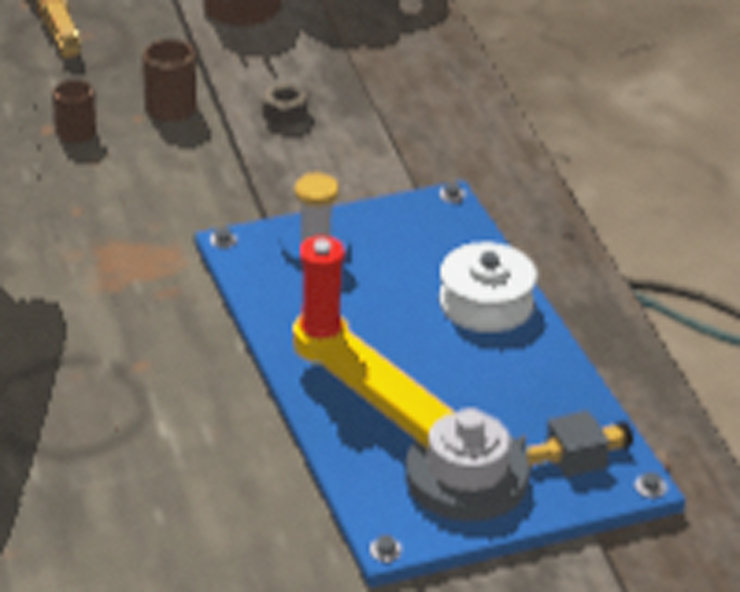

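```bash
cat > m.py <<'E'
from h import *
T=load('top0');S=load('side0')
t=lambda x,y,z:pix2z(T,205+(x+.5)/3.8-.5,180+(y+.5)/3.8-.5,z)
s=lambda x,y,z:pix2z(S,235+(x+.5)/3.7-.5,185+(y+.5)/3.7-.5,z)
np.set_printoptions(precision=1,suppress=True)
if __name__=='__main__':
    print('plate',*[t(x,y,12) for x,y in[(296,57),(732,16),(765,264),(315,306)]])
    print('plate s',*[s(x,y,12) for x,y in[(196,234),(464,183),(683,503),(368,580)]])
    c=np.array([t(x,y,12)[:2] for x,y in[(296,57),(732,16),(765,264),(315,306)]])
    c2=np.array([s(x,y,12)[:2] for x,y in[(464,183),(683,503),(368,580),(196,234)]])
    P=np.array([[130,210],[130,-170],[-90,-170],[-90,210]],float)
    for q in(c,c2,(c+c2)/2):
        a=P-P.mean(0);b=q-q.mean(0);th=np.arctan2((a[:,0]*b[:,1]-a[:,1]*b[:,0]).sum(),(a*b).sum())
        M=np.array([[np.cos(th),-np.sin(th)],[np.sin(th),np.cos(th)]]);o=q.mean(0)-M@P.mean(0)
        print('th',np.degrees(th),'o',o,'seat',o+M@[-10,160],'piv',o+M@[0,-110],'post',o+M@(np.array([0,-110])+150*np.array([-np.sin(.35),np.cos(.35)])),'res',np.abs(q-o-P@M.T).max())
    print('seat',t(361,196,70),s(317,187,70))
    print('post',t(527,218,118),s(322,246,118))
    print('piv',t(692,152,68),s(472,428,68))
    print('sleeve',t(84.5,282,54),s(170,55,54),s(171,107,0))
    print('small',t(106,380,45),s(75,93,45)); print('nut',t(131,182,19),s(286,92,19))
E
python3 m.py
```

```text
plate [678.  184.3  12. ] [ 706.4 -193.    12. ] [ 488.9 -208.8   12. ] [461.4 169.2  12. ]
plate s [462.6 165.5  12. ] [677.5 179.8  12. ] [ 704.2 -195.3   12. ] [ 488.5 -212.    12. ]
th 4.190758798700286 o [565.2 -33.5] seat [543.5 125.4] piv [ 573.2 -143.2] post [511.6  -6.4] res 1.5364712289596412
th 4.0305449493868055 o [564.7 -36.8] seat [543.5 122.1] piv [ 572.4 -146.6] post [511.2  -9.6] res 2.4943479008776563
th 4.110851109743346 o [564.9 -35.2] seat [543.5 123.7] piv [ 572.8 -144.9] post [511.4  -8. ] res 1.9224743243503468
seat [542.6 126.8  70. ] [544.4 123.3  70. ]
post [512.4  -4.7 118. ] [512.3  -8.4 118. ]
piv [ 573.8 -143.6   68. ] [ 572.5 -152.7   68. ]
sleeve [479.2 354.2  54. ] [483.  350.6  54. ] [483.6 357.    0. ]
small [399.8 337.   45. ] [401.5 327.5  45. ]
nut [569.4 324.   19. ] [573.3 327.7  19. ]
```

Both views agree within 4 mm: sleeve at (481,353), seat at (543.5,124.5), post at (512,-7), stand yaw about 4.1°. First I turn the tool to yaw 200, so the fingers clear the neighbours, and move above the sleeve.

Call:
send_rows(
  motion=[
    {"rz": -0.3,"gripper": -1},
    {"rz": -0.3,"gripper": -1},
    {"rz": -0.3,"gripper": -1},
    {"rz": -0.3,"gripper": -1},
    {"rz": -0.3,"gripper": -1},
    {"tx": -0.0474,"ty": -0.0684,"gripper": -1},
    {"tx": -0.0474,"ty": -0.0684,"gripper": -1},
    {"tx": -0.0474,"ty": -0.0684,"gripper": -1},
    {"tx": -0.0474,"ty": -0.0684,"gripper": -1},
    {"tx": -0.0474,"ty": -0.0684,"gripper": -1},
    {"tx": -0.0474,"ty": -0.0684,"gripper": -1},
    {"tx": -0.0474,"ty": -0.0684,"gripper": -1},
  ],
)

```text
invalid input at $.motion[0]: expected keys tx, ty, tz, rx, ry, rz, gripper
```

Call:
send_rows(
  motion=[
    {"tx": 0,"ty": 0,"tz": 0,"rx": 0,"ry": 0,"rz": -0.3,"gripper": -1},
    {"tx": 0,"ty": 0,"tz": 0,"rx": 0,"ry": 0,"rz": -0.3,"gripper": -1},
    {"tx": 0,"ty": 0,"tz": 0,"rx": 0,"ry": 0,"rz": -0.3,"gripper": -1},
    {"tx": 0,"ty": 0,"tz": 0,"rx": 0,"ry": 0,"rz": -0.3,"gripper": -1},
    {"tx": 0,"ty": 0,"tz": 0,"rx": 0,"ry": 0,"rz": -0.3,"gripper": -1},
    {"tx": -0.0474,"ty": -0.0684,"tz": 0,"rx": 0,"ry": 0,"rz": 0,"gripper": -1},
    {"tx": -0.0474,"ty": -0.0684,"tz": 0,"rx": 0,"ry": 0,"rz": 0,"gripper": -1},
    {"tx": -0.0474,"ty": -0.0684,"tz": 0,"rx": 0,"ry": 0,"rz": 0,"gripper": -1},
    {"tx": -0.0474,"ty": -0.0684,"tz": 0,"rx": 0,"ry": 0,"rz": 0,"gripper": -1},
    {"tx": -0.0474,"ty": -0.0684,"tz": 0,"rx": 0,"ry": 0,"rz": 0,"gripper": -1},
    {"tx": -0.0474,"ty": -0.0684,"tz": 0,"rx": 0,"ry": 0,"rz": 0,"gripper": -1},
    {"tx": -0.0474,"ty": -0.0684,"tz": 0,"rx": 0,"ry": 0,"rz": 0,"gripper": -1},
  ],
)

```text
time_s: 1.6
ee_pos: [481.4, 352.2, 213.5]
ee_rot: [-180.0, -0.0, -160.0]
force: [-0.2, 0.5, 0.8]
gripper_width: 90.9
gripper_force: 0.0
```

Call:
send_rows(
  motion=[
    {"tx": 0,"ty": 0,"tz": 0.08,"rx": 0,"ry": 0,"rz": 0,"gripper": -1},
    {"tx": 0,"ty": 0,"tz": 0.08,"rx": 0,"ry": 0,"rz": 0,"gripper": -1},
    {"tx": 0,"ty": 0,"tz": 0.08,"rx": 0,"ry": 0,"rz": 0,"gripper": -1},
    {"tx": 0,"ty": 0,"tz": 0.08,"rx": 0,"ry": 0,"rz": 0,"gripper": -1},
    {"tx": 0,"ty": 0,"tz": 0.04,"rx": 0,"ry": 0,"rz": 0,"gripper": -1},
    {"tx": 0,"ty": 0,"tz": 0.025,"rx": 0,"ry": 0,"rz": 0,"gripper": -1},
    {"tx": 0,"ty": 0,"tz": 0,"rx": 0,"ry": 0,"rz": 0,"gripper": -1},
  ],
)

```text
time_s: 2.48
ee_pos: [480.2, 352.9, 20.8]
ee_rot: [-180.0, -0.1, -160.0]
force: [0.0, -0.6, 1.7]
gripper_width: 91.1
gripper_force: 0.0
```

```bash
python3 - <<'E'
from h import *
a=grab('side','s1')['frame'][150:270,200:360,::-1]; a=cv2.resize(a,None,fx=4.5,fy=4.5,interpolation=cv2.INTER_CUBIC); cv2.imwrite('pics/s1c.png',a)
E
```

```text
(no output)
```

View pics/s1c.png

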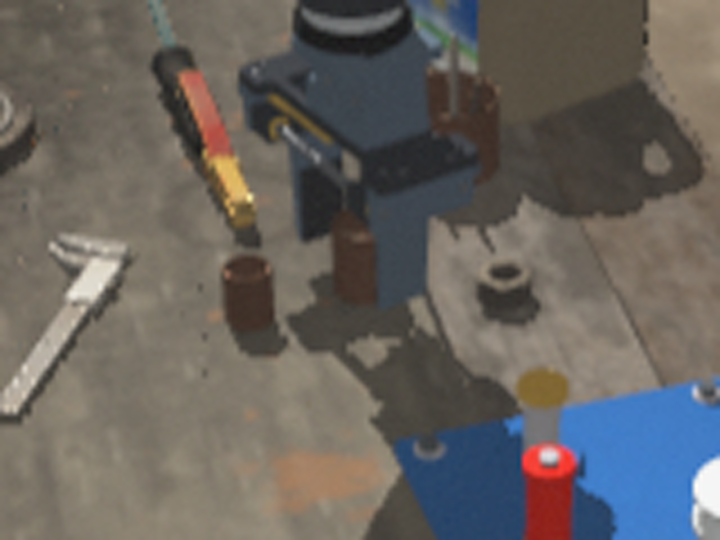

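The view shows the larger sleeve at about (355,260) in the crop, between the two open fingers, with the small one clear at (248,290). Next I close gently, then set the grip.

Call:
send_rows(
  motion=[
    {"tx": 0,"ty": 0,"tz": 0,"rx": 0,"ry": 0,"rz": 0,"gripper": 0.2},
    {"tx": 0,"ty": 0,"tz": 0,"rx": 0,"ry": 0,"rz": 0,"gripper": 0.2},
    {"tx": 0,"ty": 0,"tz": 0,"rx": 0,"ry": 0,"rz": 0,"gripper": 0.2},
    {"tx": 0,"ty": 0,"tz": 0,"rx": 0,"ry": 0,"rz": 0,"gripper": 0.2},
    {"tx": 0,"ty": 0,"tz": 0,"rx": 0,"ry": 0,"rz": 0,"gripper": 0.2},
    {"tx": 0,"ty": 0,"tz": 0,"rx": 0,"ry": 0,"rz": 0,"gripper": 0.2},
  ],
  grip_force=20,
)

```text
time_s: 3.28
ee_pos: [480.7, 354.0, 21.8]
ee_rot: [179.9, 0.1, -160.0]
force: [-0.5, 2.8, 1.9]
gripper_width: 41.8
gripper_force: 20.0
```

Call:
send_rows(
  motion=[
    {"tx": 0,"ty": 0,"tz": -0.04,"rx": 0,"ry": 0,"rz": 0,"gripper": 0.2},
    {"tx": 0,"ty": 0,"tz": -0.07,"rx": 0,"ry": 0,"rz": 0,"gripper": 0.2},
    {"tx": 0,"ty": 0,"tz": -0.07,"rx": 0,"ry": 0,"rz": 0,"gripper": 0.2},
    {"tx": 0,"ty": 0,"tz": -0.07,"rx": 0,"ry": 0,"rz": 0,"gripper": 0.2},
    {"tx": 0.0065,"ty": -0.079,"tz": 0,"rx": 0,"ry": 0,"rz": 0,"gripper": 0.2},
    {"tx": 0.0065,"ty": -0.079,"tz": 0,"rx": 0,"ry": 0,"rz": 0,"gripper": 0.2},
    {"tx": 0.0065,"ty": -0.079,"tz": 0,"rx": 0,"ry": 0,"rz": 0,"gripper": 0.2},
    {"tx": 0.0065,"ty": -0.079,"tz": 0,"rx": 0,"ry": 0,"rz": 0,"gripper": 0.2},
    {"tx": 0.0065,"ty": -0.079,"tz": 0,"rx": 0,"ry": 0,"rz": 0,"gripper": 0.2},
    {"tx": 0.0065,"ty": -0.079,"tz": 0,"rx": 0,"ry": 0,"rz": 0,"gripper": 0.2},
    {"tx": 0,"ty": 0,"tz": 0,"rx": 0,"ry": 0,"rz": 0,"gripper": 0.2},
  ],
)

```text
time_s: 4.65
ee_pos: [543.2, 121.0, 145.5]
ee_rot: [-180.0, -0.2, -160.2]
force: [-0.2, 0.7, -2.9]
gripper_width: 41.5
gripper_force: 20.0
```

```bash
python3 - <<'E'
from h import *
a=grab('side','s2')['frame'][170:290,260:400,::-1]; grab('top','t2'); a=cv2.resize(a,None,fx=5,fy=5,interpolation=cv2.INTER_CUBIC); cv2.imwrite('pics/s2c.png',a); s=env.state(); print(s['ee_pos'],s['ee_rot'],s['force'],s['gripper_width'])
E
```

```text
[542.78715944 123.45197845 145.68221584] [ 1.79967554e+02 -1.12744918e-01 -1.60034252e+02] [ 0.01324897  0.18762083 -4.6007155 ] 41.98701291946344
```

View pics/s2c.png

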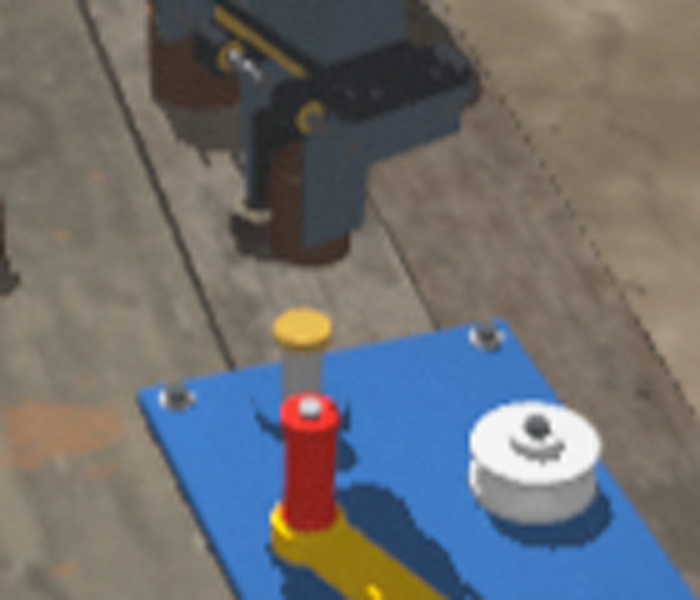

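The held sleeve's lower rim spans x 270–350 with its lowest point near (312,266). The brass pad spans x 273–331 with its top face centred near (302,327). I'll fit both to projected circles.

```bash
python3 - <<'E'
from h import *
np.set_printoptions(precision=1,suppress=True)
S=load('s2');a=np.linspace(0,2*np.pi,180)
def circ(x,y,z,r):
    p=proj(S,np.c_[x+r*np.cos(a),y+r*np.sin(a),z+0*a]); q=(p-[260,170]+.5)*5-.5
    return q[:,0].min(),q[:,0].max(),q[:,1].min(),q[:,1].max()
print('sleeve@tcp',np.array(circ(542.8,123.4,124.4,21.5)))
for d in((5,0),(0,5)):print(d,np.array(circ(542.8+d[0],123.4+d[1],124.4,21.5)))
print('seat',np.array(circ(543.5,124.5,70,16)))
# colour extents
f=S['frame'][170:290,260:400].astype(int);
f5=cv2.resize(S['frame'][170:290,260:400],None,fx=5,fy=5,interpolation=cv2.INTER_CUBIC)
h=cv2.cvtColor(f5,cv2.COLOR_RGB2HSV)
m=cv2.inRange(h,(12,110,110),(30,255,255)); m[:300]=0;m[352:]=0;m[:,:260]=0;m[:,340:]=0
y,x=np.where(m);print('pad',x.min(),x.max(),y.min(),y.max())
# top view seat position from t0 by color
T=load('top0');h=cv2.cvtColor(T['frame'],cv2.COLOR_RGB2HSV);m=cv2.inRange(h,(12,110,110),(25,255,255));m[:220]=0;m[245:]=0;m[:,:290]=0;m[:,312:]=0
y,x=np.where(m);print('top pad',x.min(),x.max(),y.min(),y.max(),x.mean(),y.mean(),pix2z(T,x.mean(),y.mean(),70)); c=proj(T,np.c_[543.5+16*np.cos(a),124.5+16*np.sin(a),70+0*a]);print(c.min(0),c.max(0))
E
```

```text
sleeve@tcp [260.8 342.5 221.3 266.7]
(5, 0) [270.  351.7 220.  265.4]
(0, 5) [258.4 340.  216.3 261.5]
seat [271.6 331.2 309.7 344.2]
pad 273 331 308 351
top pad 295 304 227 236 299.8157894736842 231.19736842105263 [542.6 126.2  70. ]
[295.2 225.8] [305.6 236. ]
```

Sleeve axis is about (547.2,124.6) and the pad about (543.9,125), so I shift about −3 mm in x and lower to roughly 6 mm above the pad.

Call:
send_rows(
  motion=[
    {"tx": 0.006,"ty": 0.003,"tz": 0.03,"rx": 0,"ry": 0,"rz": 0,"gripper": 0.2},
    {"tx": 0,"ty": 0,"tz": 0.04,"rx": 0,"ry": 0,"rz": 0,"gripper": 0.2},
    {"tx": 0,"ty": 0,"tz": 0.027,"rx": 0,"ry": 0,"rz": 0,"gripper": 0.2},
    {"tx": 0,"ty": 0,"tz": 0,"rx": 0,"ry": 0,"rz": 0,"gripper": 0.2},
    {"tx": 0,"ty": 0,"tz": 0,"rx": 0,"ry": 0,"rz": 0,"gripper": 0.2},
  ],
)

```text
time_s: 5.38
ee_pos: [540.5, 124.6, 98.2]
ee_rot: [-180.0, 0.0, -159.9]
force: [0.7, -0.1, -4.2]
gripper_width: 41.8
gripper_force: 20.0
```

```bash
python3 - <<'E'
from h import *
d=grab('side','s3');t=grab('top','t3')
f=lambda im,x,y,w,h,s:cv2.resize(im[y:y+h,x:x+w,::-1],None,fx=s,fy=s,interpolation=cv2.INTER_CUBIC)
a=f(d['frame'],290,190,60,70,8); b=f(t['frame'],280,205,39,70,8)
cv2.imwrite('pics/s3c.png',np.hstack([a,b])); s=env.state(); print(s['ee_pos'],s['force'],s['gripper_width'])
S=load('s3');an=np.linspace(0,2*np.pi,180)
for c in((543.9,125,76,21.5),(543.9,125,70,16)):
    q=(proj(S,np.c_[c[0]+c[3]*np.cos(an),c[1]+c[3]*np.sin(an),c[2]+0*an])-[290,190]+.5)*8-.5; print(q.min(0),q.max(0))
E
```

```text
[540.70645    124.46517211  98.64156727] [ 0.08531337 -0.38882174 -3.59366931] 41.72489143744239
[179.24295411 311.02786299] [307.609538   384.90318678]
[195.58409074 334.87267893] [290.90173327 389.95697711]
```

View pics/s3c.png

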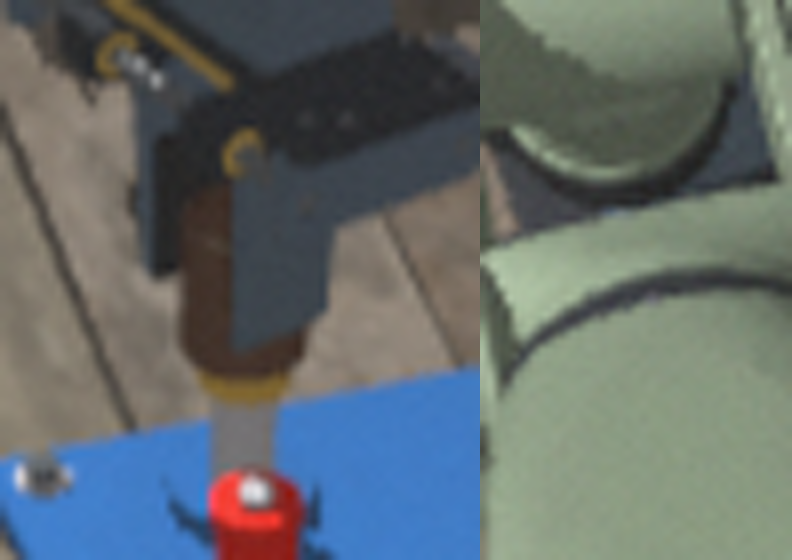

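The sleeve's lower rim (181–307, centre 244) sits over the brass pad (199–293, centre 246), so it is centred within about 1 mm. I'll lower it gently.

Call:
send_rows(
  motion=[
    {"tx": 0,"ty": 0,"tz": 0.006,"rx": 0,"ry": 0,"rz": 0,"gripper": 0.2},
    {"tx": 0,"ty": 0,"tz": 0.004,"rx": 0,"ry": 0,"rz": 0,"gripper": 0.2},
    {"tx": 0,"ty": 0,"tz": 0.002,"rx": 0,"ry": 0,"rz": 0,"gripper": 0.2},
    {"tx": 0,"ty": 0,"tz": 0,"rx": 0,"ry": 0,"rz": 0,"gripper": 0.2},
    {"tx": 0,"ty": 0,"tz": 0,"rx": 0,"ry": 0,"rz": 0,"gripper": 0.2},
  ],
)

```text
time_s: 6.1
ee_pos: [540.2, 124.2, 92.0]
ee_rot: [180.0, 0.0, -160.0]
force: [0.5, 0.2, -2.7]
gripper_width: 41.8
gripper_force: 20.0
```

Call:
send_rows(
  motion=[
    {"tx": 0,"ty": 0,"tz": 0.002,"rx": 0,"ry": 0,"rz": 0,"gripper": 0.2},
    {"tx": 0,"ty": 0,"tz": 0,"rx": 0,"ry": 0,"rz": 0,"gripper": 0.2},
    {"tx": 0,"ty": 0,"tz": 0,"rx": 0,"ry": 0,"rz": 0,"gripper": 0.2},
  ],
)

```text
time_s: 6.48
ee_pos: [540.3, 124.3, 91.7]
ee_rot: [-180.0, 0.0, -160.0]
force: [-1.9, -1.3, 5.3]
gripper_width: 41.6
gripper_force: 20.0
```

Contact made (about 8 N). I'll release slowly.

Call:
send_rows(
  motion=[
    {"tx": 0,"ty": 0,"tz": 0,"rx": 0,"ry": 0,"rz": 0,"gripper": 0.05},
    {"tx": 0,"ty": 0,"tz": 0,"rx": 0,"ry": 0,"rz": 0,"gripper": 0.02},
    {"tx": 0,"ty": 0,"tz": 0,"rx": 0,"ry": 0,"rz": 0,"gripper": -0.02},
    {"tx": 0,"ty": 0,"tz": 0,"rx": 0,"ry": 0,"rz": 0,"gripper": -0.1},
    {"tx": 0,"ty": 0,"tz": 0,"rx": 0,"ry": 0,"rz": 0,"gripper": -0.5},
    {"tx": 0,"ty": 0,"tz": 0,"rx": 0,"ry": 0,"rz": 0,"gripper": -0.8},
    {"tx": 0,"ty": 0,"tz": 0,"rx": 0,"ry": 0,"rz": 0,"gripper": -0.8},
    {"tx": 0,"ty": 0,"tz": 0,"rx": 0,"ry": 0,"rz": 0,"gripper": -0.8},
  ],
  grip_force=5,
)

```text
time_s: 7.48
ee_pos: [540.1, 124.2, 91.0]
ee_rot: [180.0, 0.0, -160.0]
force: [0.4, 0.6, 0.5]
gripper_width: 82.1
gripper_force: 0.0
```

Call:
send_rows(
  motion=[
    {"tx": 0,"ty": 0,"tz": -0.02,"rx": 0,"ry": 0,"rz": 0,"gripper": -0.8},
    {"tx": 0,"ty": 0,"tz": -0.04,"rx": 0,"ry": 0,"rz": 0,"gripper": -0.8},
    {"tx": 0,"ty": 0,"tz": -0.1,"rx": 0,"ry": 0,"rz": 0,"gripper": -0.8},
    {"tx": 0,"ty": 0,"tz": -0.1,"rx": 0,"ry": 0,"rz": 0,"gripper": -0.8},
    {"tx": 0.0762,"ty": -0.0643,"tz": 0,"rx": 0,"ry": 0,"rz": 0,"gripper": -0.8},
    {"tx": 0.0762,"ty": -0.0643,"tz": 0,"rx": 0,"ry": 0,"rz": 0,"gripper": 1},
    {"tx": 0.0762,"ty": -0.0643,"tz": 0,"rx": 0,"ry": 0,"rz": 0,"gripper": 1},
  ],
)

```text
time_s: 8.35
ee_pos: [465.1, -6.6, 221.9]
ee_rot: [-180.0, 0.1, -159.9]
force: [-0.3, -0.8, 0.9]
gripper_width: 65.0
gripper_force: 0.0
```

Call:
send_rows(
  motion=[
    {"tx": 0,"ty": 0,"tz": 0,"rx": 0,"ry": 0,"rz": 0.35,"gripper": 1},
    {"tx": 0,"ty": 0,"tz": 0,"rx": 0,"ry": 0,"rz": 0.35,"gripper": 1},
    {"tx": 0,"ty": 0,"tz": 0,"rx": 0,"ry": 0,"rz": 0.35,"gripper": 1},
    {"tx": 0,"ty": 0,"tz": 0,"rx": 0,"ry": 0,"rz": 0.35,"gripper": 1},
    {"tx": 0,"ty": 0,"tz": 0,"rx": 0,"ry": 0,"rz": 0.35,"gripper": 1},
    {"tx": 0,"ty": 0,"tz": 0,"rx": 0,"ry": 0,"rz": 0.35,"gripper": 1},
    {"tx": 0,"ty": 0,"tz": 0,"rx": 0,"ry": 0,"rz": 0.35,"gripper": 1},
    {"tx": 0,"ty": 0,"tz": 0,"rx": 0,"ry": 0,"rz": 0.35,"gripper": 1},
    {"tx": 0,"ty": 0,"tz": 0,"rx": 0,"ry": 0,"rz": 0.35,"gripper": 1},
    {"tx": 0,"ty": 0,"tz": 0,"rx": 0,"ry": 0,"rz": 0.35,"gripper": 1},
    {"tx": 0,"ty": 0,"tz": 0,"rx": 0,"ry": 0,"rz": 0.03,"gripper": 1},
    {"tx": 0,"ty": 0,"tz": 0,"rx": 0,"ry": 0,"rz": 0,"gripper": 1},
  ],
  grip_force=20,
)

```text
time_s: 9.85
ee_pos: [465.8, -5.5, 221.3]
ee_rot: [180.0, 0.0, 94.3]
force: [0.1, -0.2, 0.2]
gripper_width: 0.1
gripper_force: 0.0
```

```bash
python3 - <<'E'
from h import *
d=grab('side','s4');t=grab('top','t4')
f=lambda im,x,y,w,h,s:cv2.resize(im[y:y+h,x:x+w,::-1],None,fx=s,fy=s,interpolation=cv2.INTER_CUBIC)
cv2.imwrite('pics/s4c.png',np.hstack([f(d['frame'],270,170,100,110,4),f(t['frame'],270,180,90,110,4)])); s=env.state(); print(s['ee_pos'],s['ee_rot'],s['gripper_width'])
an=np.linspace(0,2*np.pi,180)
for D,o in((d,[270,170]),(t,[270,180])):
  for c in((543.9,125,124,21.5),(543.9,125,70,16)):
    q=(proj(D,np.c_[c[0]+c[3]*np.cos(an),c[1]+c[3]*np.sin(an),c[2]+0*an])-o+.5)*4-.5; print(q.min(0),q.max(0))
E
```

```text
[465.77250362  -5.55066689 221.12383886] [ 1.79984391e+02 -1.80077772e-03  9.42230659e+01] 0.22874604967724774
[169.54215482 175.90643279] [234.86990958 212.21819172]
[177.54204537 247.18633947] [225.20086664 274.72848856]
[ 89.66342835 161.69203002] [147.67801584 218.4697599 ]
[101.57556392 184.345287  ] [143.0630499 225.0145748]
```

View pics/s4c.png

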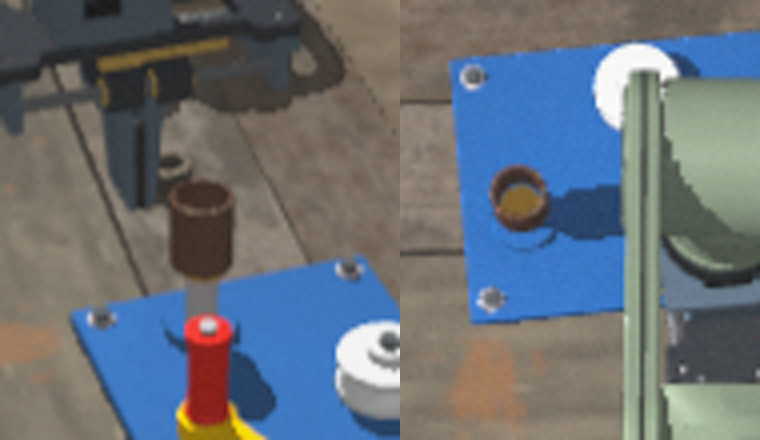

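The sleeve stands upright and centred: in the side view it spans x 169–234 and the post 186–217. Fingers are closed. I'll descend in front of the red post.

Call:
send_rows(
  motion=[
    {"tx": 0,"ty": 0,"tz": 0.1,"rx": 0,"ry": 0,"rz": 0,"gripper": 1},
    {"tx": 0,"ty": 0,"tz": 0.1,"rx": 0,"ry": 0,"rz": 0,"gripper": 1},
    {"tx": 0,"ty": 0,"tz": 0.07,"rx": 0,"ry": 0,"rz": 0,"gripper": 1},
    {"tx": 0,"ty": 0,"tz": 0.044,"rx": 0,"ry": 0,"rz": 0,"gripper": 1},
    {"tx": 0,"ty": 0,"tz": 0,"rx": 0,"ry": 0,"rz": 0,"gripper": 1},
    {"tx": 0,"ty": 0.012,"tz": 0,"rx": 0,"ry": 0,"rz": 0,"gripper": 1},
    {"tx": 0,"ty": 0.012,"tz": 0,"rx": 0,"ry": 0,"rz": 0,"gripper": 1},
    {"tx": 0,"ty": 0.012,"tz": 0,"rx": 0,"ry": 0,"rz": 0,"gripper": 1},
    {"tx": 0,"ty": 0.012,"tz": 0,"rx": 0,"ry": 0,"rz": 0,"gripper": 1},
    {"tx": 0,"ty": 0,"tz": 0,"rx": 0,"ry": 0,"rz": 0,"gripper": 1},
  ],
)

```text
time_s: 11.2
ee_pos: [487.8, -3.4, 64.0]
ee_rot: [-179.7, -0.1, 94.1]
force: [-6.5, 1.3, 6.0]
gripper_width: 0.6
gripper_force: 3.3
```

Call:
send_rows(
  motion=[
    {"tx": 0,"ty": 0.014,"tz": 0,"rx": 0,"ry": 0,"rz": 0,"gripper": 1},
    {"tx": 0,"ty": 0.014,"tz": 0,"rx": 0,"ry": 0,"rz": 0,"gripper": 1},
    {"tx": 0,"ty": 0.014,"tz": 0,"rx": 0,"ry": 0,"rz": 0,"gripper": 1},
    {"tx": 0,"ty": 0.014,"tz": 0,"rx": 0,"ry": 0,"rz": 0,"gripper": 1},
    {"tx": 0,"ty": 0.014,"tz": 0,"rx": 0,"ry": 0,"rz": 0,"gripper": 1},
    {"tx": 0,"ty": 0.014,"tz": 0,"rx": 0,"ry": 0,"rz": 0,"gripper": 1},
    {"tx": 0,"ty": 0.014,"tz": 0,"rx": 0,"ry": 0,"rz": 0,"gripper": 1},
    {"tx": 0,"ty": 0.014,"tz": 0,"rx": 0,"ry": 0,"rz": 0,"gripper": 1},
    {"tx": 0,"ty": 0.014,"tz": 0,"rx": 0,"ry": 0,"rz": 0,"gripper": 1},
    {"tx": 0,"ty": 0.01,"tz": 0,"rx": 0,"ry": 0,"rz": 0,"gripper": 1},
    {"tx": 0,"ty": 0,"tz": 0,"rx": 0,"ry": 0,"rz": 0,"gripper": 1},
  ],
)

```text
time_s: 12.58
ee_pos: [551.0, 3.6, 61.8]
ee_rot: [-179.1, -0.3, 94.1]
force: [-12.4, 9.0, 0.7]
gripper_width: 0.3
gripper_force: 5.7
```

```bash
python3 - <<'E'
from h import *
d=grab('side','s5');t=grab('top','t5')
f=lambda im,x,y,w,h,s:cv2.resize(im[y:y+h,x:x+w,::-1],None,fx=s,fy=s,interpolation=cv2.INTER_CUBIC)
cv2.imwrite('pics/s5c.png',f(d['frame'],265,185,165,140,4.5)); s=env.state(); print(s['ee_pos'],s['ee_rot'],s['force'])
P=lambda q:np.array([565,-35])+np.array([[.9974,-.0715],[.0715,.9974]])@(np.array([0,-110])+150*np.array([-np.sin(.35-q),np.cos(.35-q)]))
for q in(.42,.46,.5,.54):print(q,P(q),(proj(d,[*P(q),118])-[265,185]+.5)*4.5-.5,(proj(d,[*P(q),47])-[265,185]+.5)*4.5-.5)
E
```

```text
[550.7151807    3.52841752  61.87104626] [-179.12150526   -0.28989166   94.10627707] [-12.23266579   8.0326942    0.58836137]
0.42 [572.63041491   5.27974219] [[355.43783846 269.09910691]] [[351.31191345 369.64839179]]
0.46 [578.62875244   5.16914409] [[365.85568636 267.66159057]] [[361.45236481 368.17571565]]
0.5 [584.61786919   4.81876494] [[376.36854547 266.4755748 ]] [[371.68509747 366.96012464]]
0.54 [590.58818386   4.22916526] [[386.96340561 265.54203525]] [[381.997356   366.00264514]]
```

View pics/s5c.png

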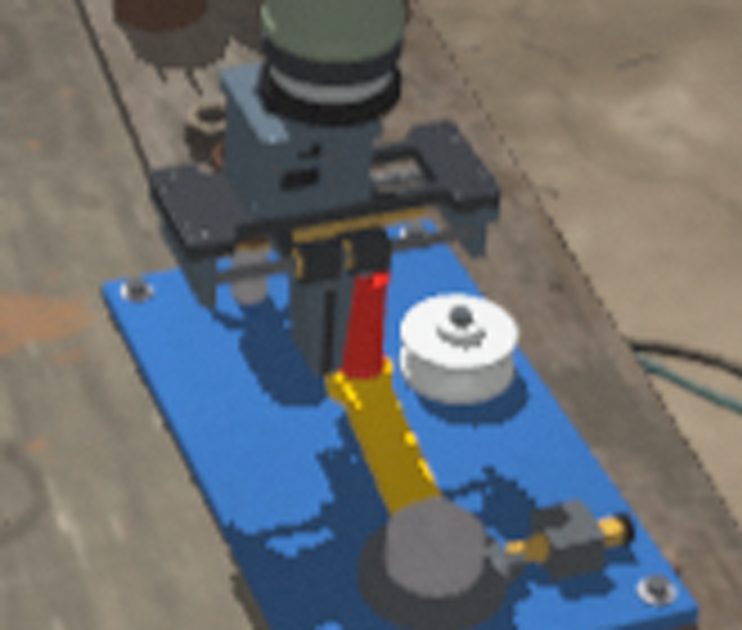

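The arm is at about 0.46 rad (red post base near (363,375)), with a 15 N push. I'll go slightly farther, to about 0.5.

Call:
send_rows(
  motion=[
    {"tx": 0,"ty": 0.007,"tz": 0,"rx": 0,"ry": 0,"rz": 0,"gripper": 1},
    {"tx": 0,"ty": 0.006,"tz": 0,"rx": 0,"ry": 0,"rz": 0,"gripper": 1},
    {"tx": 0,"ty": 0,"tz": 0,"rx": 0,"ry": 0,"rz": 0,"gripper": 1},
    {"tx": 0,"ty": 0,"tz": 0,"rx": 0,"ry": 0,"rz": 0,"gripper": 1},
    {"tx": 0,"ty": 0,"tz": 0,"rx": 0,"ry": 0,"rz": 0,"gripper": 1},
  ],
)

```text
time_s: 13.3
ee_pos: [557.0, 3.9, 61.9]
ee_rot: [-179.1, -0.3, 94.1]
force: [-12.9, 8.2, 1.4]
gripper_width: 0.4
gripper_force: 5.8
```

```bash
python3 - <<'E'
from h import *
d=grab('side','s6');t=grab('top','t6')
f=lambda im,x,y,w,h,s:cv2.resize(im[y:y+h,x:x+w,::-1],None,fx=s,fy=s,interpolation=cv2.INTER_CUBIC)
cv2.imwrite('pics/s6c.png',np.hstack([f(d['frame'],285,195,110,140,4),f(t['frame'],275,170,80,140,4)])); s=env.state(); print(s['time_s'],s['ee_pos'],s['ee_rot'],s['force'])
E
```

```text
13.4 [556.97607045   3.90923046  61.86828123] [-179.10237482   -0.28219385   94.10811822] [-11.93114179   7.80129415   0.98015894]
```

View pics/s6c.png

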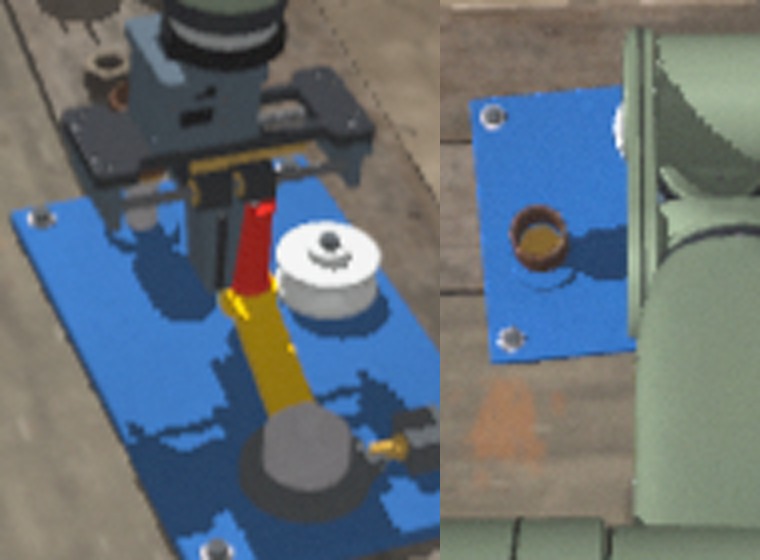

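The sleeve is still centred on its post (top-view crop, (539,238)). The arm is held at about 0.50 rad with the red post against the closed fingers and the force steady. I'm handing it in.

```bash
python3 -c "
from workcell import env
print(env.job_done())"
```

```text
the job is handed in; nothing more can be done
None
```

The job is handed in, though its verdict wasn't shown: the larger sleeve stands upright and centred on the brass-topped post, and the closed gripper is holding the yellow arm back at about 0.50 rad by camera and tool position (past the 0.42 limit, short of the 0.60 stop), with nothing seen to touch the tin, cup, nut or bolt, at 13.4 s of the 56 s.

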